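# Rack a glaze line blend from pale to dark

### The job

The white and the near-black test tile already stand at the two ends of the wooden rack. Stand the four loose blue test tiles in the four empty bays between them so that the shade runs step by step from the white tile to the near-black one, each upright with its foot flat on the board between the ribs and the long side of its foot towards the open front, like the end tiles. Do not knock any tile over, and leave the end tiles, the glaze jar, the red disc and the plaster block where they are.

Things in the scene. Friction and masses are not known exactly. Their poses are not given: they have to be found in the camera images.
- tile_rack: Fixed wooden rack, 74 deep (x), 354 long (y). Origin: underside, mid-row; z up. Board top at z=12 mm. Ribs 5 wide, 10 high, and end cheeks 26 high make six bays 51 mm clear, centres at y = +-28, +-84, +-140 mm (outer: end tiles). Bay floor from the open front edge x=-32 (robot side) to the back fence x=+32 mm, 23 mm high. Tile origins belong at x = -5 to +22 mm (end tiles: +7).
- blend_1: Loose test tile, palest of the four blues: light grey-blue. L shape, 75 g: upright plate 36 wide (y), 9 thick (x), top 76 mm above the underside; foot 38 deep, 8 thick, reaching 28 mm to -x (front) and 10 mm to +x of the plate's middle. Origin: underside, below the plate's middle; z up. Pinch the plate's top across its 9 mm. Starts upright on the bench, front to the robot within 30 degrees.
- blend_2: Loose glazed test tile, second palest of the four: light to medium blue. Same shape and size as blend_1, same origin and axes.
- blend_3: Loose glazed test tile, second darkest of the four: strong medium-dark blue. Same shape and size as blend_1, same origin and axes.
- blend_4: Loose glazed test tile, darkest of the four: dark navy blue, clearly bluer and lighter than the near-black end tile. Same shape and size as blend_1, same origin and axes.
- end_pale: White glazed test tile, the pale end of the series, standing loose in one of the two outer bays of the rack (either end). Not to be moved. Same shape and size as blend_1, same origin and axes.
- end_dark: Near-black blue glazed test tile, the dark end of the series, standing loose in the other outer bay. Not to be moved. Same shape and size as blend_1, same origin and axes.
- glaze_jar: Bystander: clear glass jar of green glaze, 96 mm across, 153 mm tall, at the far right corner. Origin: centre of the underside.
- red_disc: Bystander: flat round red clay test disc, 78 mm across, 10 mm thick, lying on the right in front of the jar. Origin: centre of the underside.
- mould_block: Bystander: cream plaster block with rounded edges, 65 x 102 x 35 mm, lying between the robot and the tiles. Origin: centre of the underside.
Mind the look-alikes: they are no part of the job. Leave any yellow look-alike of the blend_2 alone.

How it is judged:
At the end, for the whole second after the job is handed in: From the white end tile to the near-black one the bays hold the blue tiles palest to darkest: within 10 mm of bay middle, origin -7 to +24 mm in rack x, foot flat on the board (3 mm, 0.08 rad), square within 0.25 rad, long foot to the open front, at rest; end tiles upright, moved under 12 mm (((y of end_pale in the frame of tile_rack above 0 m and y of blend_1 in the frame of tile_rack between 0.074 and 0.094 m and y of end_pale in the frame of blend_1 above 0 m and y of blend_2 in the frame of tile_rack between 0.018 and 0.038 m and y of end_pale in the frame of blend_2 above 0 m and y of blend_3 in the frame of tile_rack between -0.038 and -0.018 m and y of end_pale in the frame of blend_3 above 0 m and y of blend_4 in the frame of tile_rack between -0.094 and -0.074 m and y of end_pale in the frame of blend_4 above 0 m) or (y of end_pale in the frame of tile_rack below 0 m and y of blend_1 in the frame of tile_rack between -0.094 and -0.074 m and y of end_pale in the frame of blend_1 below 0 m and y of blend_2 in the frame of tile_rack between -0.038 and -0.018 m and y of end_pale in the frame of blend_2 below 0 m and y of blend_3 in the frame of tile_rack between 0.018 and 0.038 m and y of end_pale in the frame of blend_3 below 0 m and y of blend_4 in the frame of tile_rack between 0.074 and 0.094 m and y of end_pale in the frame of blend_4 below 0 m)) and x of blend_1 in the frame of tile_rack between -0.007 and 0.024 m and z of blend_1 in the frame of tile_rack between 0.009 and 0.015 m and angle between each of blend_1, blend_2, blend_3, blend_4, end_pale, end_dark's own z axis and vertical below 0.08 rad and angle between the x axis of each of blend_1, blend_2, blend_3, blend_4 and the x axis of tile_rack, either way round below 0.25 rad and linear speed of each of blend_1, blend_2, blend_3, blend_4 below 0.01 m/s and x of blend_2 in the frame of tile_rack between -0.007 and 0.024 m and z of blend_2 in the frame of tile_rack between 0.009 and 0.015 m and x of blend_3 in the frame of tile_rack between -0.007 and 0.024 m and z of blend_3 in the frame of tile_rack between 0.009 and 0.015 m and x of blend_4 in the frame of tile_rack between -0.007 and 0.024 m and z of blend_4 in the frame of tile_rack between 0.009 and 0.015 m and distance of each of end_pale, end_dark from where it was at the start of the episode below 0.012 m); the robot touches nothing.
It fails at once if a tile is tipped over (more than 0.8 rad) (angle between any of blend_1, blend_2, blend_3, blend_4, end_pale, end_dark's own z axis and vertical above 0.8 rad).
It fails at once if an end tile is displaced by more than 20 mm (distance of any of end_pale, end_dark from where it was at the start of the episode above 0.02 m).
It fails at once if the glaze jar, the red disc or the plaster block is displaced by more than 20 mm (distance of any of glaze_jar, red_disc, mould_block from where it was at the start of the episode above 0.02 m).
It also fails if it takes over 83 s, if anything falls off the work surface, if the arm or the gripper's body presses on something with over 40 N, if the wrist force passes 120 N, or if a joint passes its speed limit or range.

### The arm

A 6-joint arm with a two-finger parallel gripper is mounted at the origin on the work surface; the furniture and walls round the work are solid. World frame = base frame: x ahead of the robot, y to its left, z up, the work surface at z = 0. Lengths are in m, angles in rad, forces in N, time in s.
With the tool pointing down it reaches from about 0.35 to 0.775 m from the base axis. Payload 5.5 kg.
Tool frame: the origin (TCP) lies at the very end of the fingers, on their centre line; the grasp point (between the pads) lies 19 mm behind it; z points along the fingers, y is the direction in which the jaws open and shut (so a half turn about z gives the same grasp; the last joint's range is limited). The gripper opens to 85 mm and grips with 20 to 120 N. Pads are 22 mm wide; open, the fingers measure 114 mm over their backs; the gripper's body (76 mm by 85 mm) begins 54 mm behind the grasp point. The pads swing forward as they close: fully open they stand 13 mm farther back than shut.
Start: joints at [-0.14, 0.313, 0.046, 1.304, 0, 1.431], TCP at [0.575, -0, 0.231] pointing down, gripper open.
Joint ranges: [-2.76, 2.76], [-0.86, 1.69], [-1.03, 1.26], [-2.2, 2.34], [-1.47, 1.5], [-3.14, 3.14]. Speed limits (rad/s): [2.57, 2.57, 3.14, 3.14, 3.14, 3.14].

### API

Orientations are given as a unit quaternion [w, x, y, z].
In Python, from workcell import get_state, vision, workorder, silhouettes, tip_of gives the robot as it stands.
- The arm moves only by the shell command python3 -m inch 'ROWS' [FORCE]. ROWS is JSON, a list of rows, each a list of 7 numbers: the shift along the tool's x, y, z in cm, then the turn, a rotation vector about the tool's x, y, z in degrees, then the finger opening in cm, from 0 to 8.54. In form: [[dx, dy, dz, rx, ry, rz, hand], ...]. A call has 1 to 5 rows; each row shifts and turns the commanded pose from where the row before left it, along the tool's axes as they then stand; what a row does not reach is not made up. A row lasts 1/10 s, in which the tool goes at most 50 mm and 8.59 degrees, less where a joint would pass 70% of its speed; a pose out of reach is approached as far as the arm can. A call with a gripper value outside its range is refused whole. The fingers move at their own pace and stop on an object; FORCE is the grip in N (left out, the last holds). Time passes only in rows, so rows that do not move let the fingers close. It gives the time, the measured TCP pose, the force and the opening at its end, in the units of the state.
- get_state(): the state, without advancing time (a new reading comes with each control period).
- vision.read_camera(name): name is "scene" or "side" or "wrist"; returns a dict with "pixels" (480x640x3 uint8, red, green, blue), "depth" (480x640 float32, m along the optical axis (not along the pixel's ray), 0 where there is no reading), "mtx" (3x3 intrinsics, pixels), "T" (4x4, takes a point from camera to world coordinates); the wrist camera has in their place "tool_from_camera" (4x4, takes a point from camera to tool coordinates, whose origin is the TCP and whose axes are the flange's). Camera axes: x right, y up, looking along -z (the intrinsics and any distortion apply to the point x, -y, -z); pixel columns grow to the right and rows downward; lengths in m; the calibration is good to about 2 mm. The wrist camera is an equidistant fisheye: a pixel r from the principal point sees the ray r / f radians off the axis. A picture is of the moment at which its call begins: read the wrist's pose just before it.
- workorder.hand_in(): hands the job in, once; it reports no verdict.
Trained networks look in a picture, given as the dict that the camera call returned (one of the last four; its "shot" number tells which), for a name from the list of things; names that differ only in an ending like _2 or _b are one class to them, and where a whole thing is asked for, a point or a joint stands for the part that bears it (a point fixed in the world has none). Each returns a list of dicts, best first, with "confidence" (0 to 1); they miss things now and then, are a little off and sometimes report something else, mostly with a low value. They report only what shows in the picture. A call takes as long as a camera call. They do not tell look-alikes from the thing itself.
- silhouettes(picture, label): "mask" (480x640 bool, what is visible of it) and "location" ([column, row] in pixels, amid what is visible of it).
- tip_of(picture, label): "location" ([column, row] in pixels: a listed point, or the origin of a listed thing).
The state is a dict: "clock": time; "joint_pos": joint angles; "qvel": joint speeds; "tau": joint torques, N m; "tcp_pos": TCP position; "orientation": TCP orientation; "wrist_force": force on the tool from outside, world axes, zero at the start; "ft_torque": the same for the moment, N m; "finger_gap": finger opening in m.
Only numpy, scipy, OpenCV 4.12 (cv2) and the standard library are available. Lean on these libraries where they do the work, as an engineer would, in place of code of your own. Each camera call takes 0.05 s, during which the arm holds its last target.

## Working session

There is one attempt and no reset: what is moved stays moved. The work goes in short steps, Python scripts to look and compute and a shell command to move; the robot and the scene stay as the last step left them, time stands still between calls to the robot, and variables do not carry over. Pictures are saved under pics/ and viewed, and the job is handed in when it is done.

```bash
ls; mkdir -p pics
python3 - <<'E'
from workcell import get_state, vision
import cv2,pickle
s=get_state();print(s)
for n in ["scene","side"]:
    p=vision.read_camera(n); cv2.imwrite(f"pics/{n}0.png",p["pixels"][:,:,::-1]); print(n,p["mtx"].tolist(),p["T"].round(4).tolist(),[k for k in p],p["depth"].max())
    pickle.dump(p,open(f"{n}0.pkl","wb"))
E
```

```text
pics
{'clock': 0.0, 'joint_pos': array([-1.39576458e-01,  3.14011548e-01,  4.49646043e-02,  1.30358706e+00,
        2.85859969e-06,  1.43122718e+00]), 'qvel': array([-0.00025177, -0.00016853, -0.00025269,  0.00032084, -0.0011764 ,
        0.00154213]), 'tau': array([-2.90074182e-03, -4.80629075e+01,  2.98531097e+01,  1.95313990e-02,
       -3.83516899e-04, -4.27451073e-05]), 'tcp_pos': array([5.74487647e-01, 7.67554865e-05, 2.30396645e-01]), 'orientation': array([-7.34646316e-04,  7.07109068e-01,  7.07103897e-01, -5.51867625e-04]), 'wrist_force': array([-0.59455315,  0.18837226,  0.18370178]), 'ft_torque': array([-0.02522342, -0.03010516,  0.04413875]), 'finger_gap': 0.08541797941534963}
scene [[497.3877879146825, 0.0, 324.467554310302], [0.0, 497.3877879146825, 240.5422579587979], [0.0, 0.0, 1.0]] [[0.7709, 0.4982, -0.3968, 0.131], [-0.6369, 0.598, -0.4866, -0.5057], [-0.0051, 0.6278, 0.7783, 0.7304], [0.0, 0.0, 0.0, 1.0]] ['pixels', 'depth', 'mtx', 'T', 'shot'] 3.0973668
side [[573.0955988170751, 0.0, 313.1689461412091], [0.0, 573.0955988170751, 242.3253067130682], [0.0, 0.0, 1.0]] [[0.9435, 0.1657, -0.2869, 0.1259], [-0.331, 0.4353, -0.8372, -1.1754], [-0.0139, 0.8849, 0.4656, 0.6583], [0.0, 0.0, 0.0, 1.0]] ['pixels', 'depth', 'mtx', 'T', 'shot'] 3.9068682
```

View pics/scene0.png

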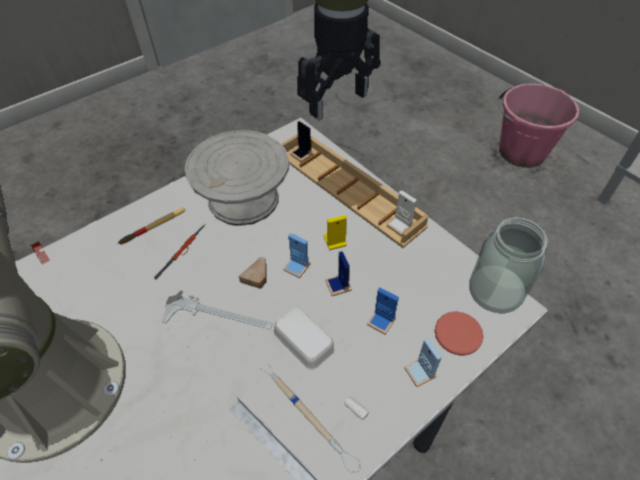

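View pics/side0.png

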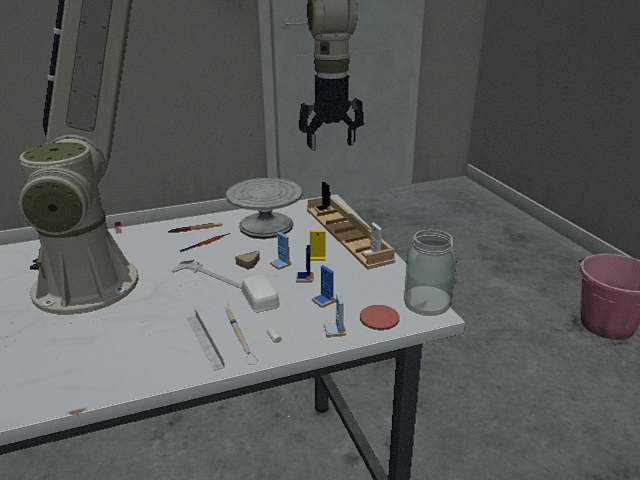

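```bash
cat > h.py <<'E'
import numpy as np,cv2,pickle
def cloud(p):
    d=p["depth"];K=p["mtx"];v,u=np.mgrid[0:480,0:640]
    X=np.stack([(u-K[0,2])/K[0,0]*d,-(v-K[1,2])/K[1,1]*d,-d],-1)
    return X@p["T"][:3,:3].T+p["T"][:3,3]
def proj(p,X):
    c=(np.atleast_2d(X)-p["T"][:3,3])@p["T"][:3,:3];K=p["mtx"]
    return np.stack([K[0,0]*c[:,0]/-c[:,2]+K[0,2],-K[1,1]*c[:,1]/-c[:,2]+K[1,2]],-1)
E
python3 - <<'E'
from h import *
from workcell import vision,silhouettes
for n in ["scene","side"]:
    p=vision.read_camera(n); C=cloud(p)
    pickle.dump(p,open(f"{n}0.pkl","wb"))
    out=[]
    for l in ["blend_1","end_pale","tile_rack","mould_block","red_disc","glaze_jar"]:
        for r in silhouettes(p,l):
            m=r["mask"]&(p["depth"]>0)
            if m.sum()<5: continue
            X=C[m]; out.append((l,r["mask"]))
            print(n,l,round(r["confidence"],2),np.round(r["location"]),m.sum(),X.min(0).round(3),np.median(X,0).round(3),X.max(0).round(3),np.median(p["pixels"][m],0))
    pickle.dump(out,open(f"{n}0m.pkl","wb"))
E
```

```text
scene blend_1 0.97 [334. 232.] 666 [ 0.494 -0.086 -0.002] [ 0.511 -0.074  0.039] [ 0.542 -0.033  0.078] [110.  97.   0.]
scene blend_1 0.89 [299. 256.] 744 [ 0.403 -0.088  0.   ] [ 0.428 -0.067  0.03 ] [ 0.446 -0.046  0.078] [ 75.  103.5 122. ]
scene blend_1 0.86 [341. 280.] 645 [ 0.434 -0.166 -0.001] [ 0.458 -0.149  0.016] [ 0.476 -0.121  0.079] [20. 36. 94.]
scene blend_1 0.76 [386. 310.] 894 [ 0.443 -0.265 -0.002] [ 0.468 -0.245  0.028] [ 0.522 -0.201  0.078] [ 46.   81.5 118. ]
scene blend_1 0.62 [427. 367.] 1000 [ 0.427 -0.368 -0.002] [ 0.452 -0.35   0.023] [ 0.499 -0.327  0.079] [136. 136. 134.]
scene end_pale 0.87 [404. 212.] 682 [ 0.608 -0.138  0.013] [ 0.634 -0.121  0.045] [ 0.642 -0.102  0.091] [114. 114. 110.]
scene tile_rack 0.86 [358. 188.] 4838 [ 0.578 -0.157 -0.001] [0.625 0.007 0.013] [0.686 0.193 0.041] [123. 102.  73.]
scene mould_block 0.76 [304. 338.] 2282 [ 0.312 -0.24  -0.005] [ 0.337 -0.199  0.034] [ 0.383 -0.143  0.038] [190. 193. 190.]
scene red_disc 0.82 [458. 334.] 1709 [ 0.506 -0.379 -0.001] [ 0.542 -0.342  0.01 ] [ 0.585 -0.302  0.014] [168.  98.  87.]
sc
[... 1075 characters left out ...]
0.23 [383. 319.] 817 [ 0.507 -0.382 -0.004] [ 0.544 -0.347  0.008] [ 0.588 -0.293  0.012] [142.  84.  76.]
side tile_rack 0.67 [349. 232.] 2524 [ 0.576 -0.161 -0.762] [0.625 0.002 0.012] [1.373 1.873 0.062] [95. 79. 59.]
side mould_block 0.88 [259. 291.] 1037 [ 0.314 -0.243 -0.005] [ 0.341 -0.216  0.03 ] [ 0.383 -0.105  0.037] [154. 157. 155.]
side mould_block 0.75 [431. 274.] 3874 [ 0.61  -0.378 -0.769] [ 0.643 -0.359  0.092] [1.655 1.315 0.154] [ 96. 105. 102.]
side red_disc 0.41 [352. 232.] 2497 [ 0.576 -0.161 -0.757] [0.625 0.003 0.012] [1.364 1.906 0.041] [95. 79. 59.]
side glaze_jar 0.59 [428. 273.] 3881 [ 0.61  -0.378 -0.769] [ 0.642 -0.359  0.092] [1.727 1.286 0.154] [ 96. 105. 102.]
```

```bash
cat >> h.py <<'E'
from scipy.optimize import least_squares
def sdbox(P,c,h):
    q=np.abs(P-c)-h
    return np.linalg.norm(np.maximum(q,0),axis=1)+np.minimum(q.max(1),0)
def sdL(P):
    return np.minimum(sdbox(P,np.array([0,0,.038]),np.array([.0045,.018,.038])),sdbox(P,np.array([-.009,0,.004]),np.array([.019,.018,.004])))
def fit(P,f,x0,z0=None):
    # x,y,yaw,z
    def r(q):
        c,s=np.cos(q[2]),np.sin(q[2]);d=P-np.array([q[0],q[1],q[3]])
        return f(np.stack([c*d[:,0]+s*d[:,1],-s*d[:,0]+c*d[:,1],d[:,2]],1))
    return min((least_squares(r,[x0[0],x0[1],y,x0[2]],loss="soft_l1",f_scale=.0015) for y in (-.4,0,.4)),key=lambda o:o.cost)
def sdR(P):
    B=[((0,0,.006),(.037,.177,.006)),((.0345,0,.0115),(.0025,.177,.0115)),((0,.1745,.013),(.037,.0025,.013)),((0,-.1745,.013),(.037,.0025,.013))]
    B+=[((0,y,.011),(.032,.0025,.011)) for y in (-.112,-.056,0,.056,.112)]
    return np.min([sdbox(P,np.array(c),np.array(h)) for c,h in B],0)
E
python3 - <<'E'
from h import *
pp={n:pickle.load(open(n+"0.pkl","rb")) for n in ("scene","side")}
mm={n:pickle.load(open(n+"0m.pkl","rb")) for n in pp}
CL={n:cloud(pp[n]) for n in pp}
cand=dict(b1=(.452,-.352),b2=(.43,-.068),b3=(.469,-.246),b4=(.459,-.15),yellow=(.511,-.074),pale=(.634,-.121))
img=pp["scene"]["pixels"].copy()
for k,(x,y) in cand.items():
    res=[]
    for sel in (("scene",),("side",),("scene","side")):
        Ps=[]
        for n in sel:
            C=CL[n]; 
            for l,m in mm[n]:
                if l not in("blend_1","end_pale"): continue
                m=cv2.erode(m.astype(np.uint8),np.ones((2,2)))>0
                X=C[m&(pp[n]["depth"]>0)]
                if len(X)<900 and np.hypot(*(np.median(X,0)[:2]-(x,y)))<.025: Ps.append(X[(np.hypot(X[:,0]-x,X[:,1]-y)<.05)&(X[:,2]>.003)])
        if not Ps: continue
        o=fit(np.concatenate(Ps),sdL,(x,y,0)); res.append(o.x.round(3)); 
        print(k,sel,o.x.round(4),"deg",np.degrees(o.x[2]).round(1),"med|r|",np.median(abs(o.fun)).round(4))
for n in pp:
  for l,m in mm[n]:
    if l=="tile_rack":
        X=CL[n][(cv2.erode(m.astype(np.uint8),np.ones((2,2)))>0)];X=X[(X[:,2]>.004)&(X[:,2]<.05)&(X[:,0]<.7)]
        o=fit(X,sdR,(.615,.017,0));print("rack",n,o.x.round(4),np.degrees(o.x[2]).round(2),np.median(abs(o.fun)).round(4))
c=img[180:400,230:470];cv2.imwrite("pics/crop0.png",cv2.resize(c,None,fx=2.7,fy=2.7,interpolation=cv2.INTER_CUBIC)[:,:,::-1])
E
```

```text
b1 ('side',) [ 0.4592 -0.3489 -0.205  -0.0012] deg -11.7 med|r| 0.0007
b1 ('scene', 'side') [ 0.4592 -0.3489 -0.205  -0.0012] deg -11.7 med|r| 0.0007
b2 ('scene',) [ 0.4335 -0.0613  0.3352  0.0007] deg 19.2 med|r| 0.0006
b2 ('side',) [ 0.4348 -0.062   0.3373 -0.002 ] deg 19.3 med|r| 0.0009
b2 ('scene', 'side') [ 4.339e-01 -6.160e-02  3.398e-01  1.000e-04] deg 19.5 med|r| 0.0008
b3 ('scene',) [ 0.4667 -0.2468  0.3238  0.0007] deg 18.6 med|r| 0.0009
b3 ('side',) [ 0.4748 -0.2403  0.3015 -0.0016] deg 17.3 med|r| 0.0009
b3 ('scene', 'side') [ 4.740e-01 -2.402e-01  3.010e-01  3.000e-04] deg 17.2 med|r| 0.0008
b4 ('scene',) [ 4.653e-01 -1.458e-01 -3.559e-01  3.000e-04] deg -20.4 med|r| 0.0005
b4 ('side',) [ 0.4659 -0.1465 -0.3742 -0.0017] deg -21.4 med|r| 0.0008
b4 ('scene', 'side') [ 4.653e-01 -1.459e-01 -3.441e-01 -1.000e-04] deg -19.7 med|r| 0.0007
yellow ('scene',) [ 0.5106 -0.0722  0.8096 -0.0009] deg 46.4 med|r| 0.0017
yellow ('side',) [ 0.5137 -0.0697  1.1847 -0.0027] deg 67.9 med|r| 0.0015
yellow ('scene', 'side') [ 0.5116 -0.0725  0.8323 -0.0013] deg 47.7 med|r| 0.0018
pale ('scene',) [ 0.6335 -0.1197  0.5035  0.0124] deg 28.8 med|r| 0.0014
pale ('side',) [ 0.6399 -0.1192  0.061   0.0182] deg 3.5 med|r| 0.001
pale ('scene', 'side') [ 0.6391 -0.1188  0.0912  0.0204] deg 5.2 med|r| 0.0009
rack scene [6.212e-01 1.770e-02 7.470e-02 5.000e-04] 4.28 0.0014
rack side [ 0.6227  0.0182  0.0825 -0.0013] 4.73 0.0017
```

View pics/crop0.png

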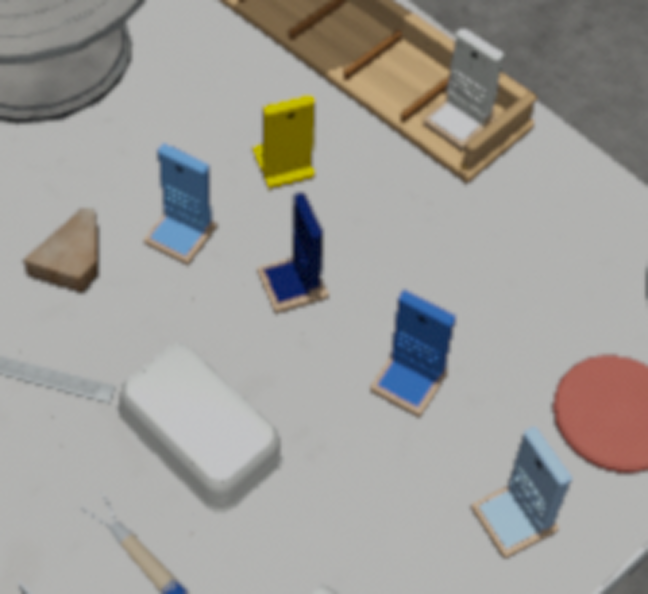

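```bash
cat >> h.py <<'E'
from scipy.spatial.transform import Rotation as Rn
def tcpT(s):
    q=s["orientation"];T=np.eye(4);T[:3,:3]=Rn.from_quat([q[1],q[2],q[3],q[0]]).as_matrix();T[:3,3]=s["tcp_pos"];return T
def wcloud(p,s):
    d=p["depth"].astype(float);K=p["mtx"];v,u=np.mgrid[0:480,0:640]
    a=(u-K[0,2])/K[0,0];b=(v-K[1,2])/K[1,1];th=np.hypot(a,b)+1e-9
    t=np.tan(np.minimum(th,1.5))/th
    X=np.stack([a*t*d,-b*t*d,-d],-1)
    T=tcpT(s)@p["tool_from_camera"]
    return X@T[:3,:3].T+T[:3,3]
def wrist(tag):
    from workcell import get_state,vision
    s=get_state();p=vision.read_camera("wrist");cv2.imwrite(f"pics/{tag}.png",p["pixels"][:,:,::-1]);pickle.dump((p,s),open(tag+".pkl","wb"));return p,s
def go(xyz,jawdeg,s=None):
    """deltas: jawdeg = world angle of tool y (jaw) axis (yaw of tile), tool down"""
    from workcell import get_state
    s=s or get_state();T=tcpT(s);R=T[:3,:3]
    a=np.radians(jawdeg);y=np.array([np.cos(a),np.sin(a),0]);z=np.array([0,0,-1.]);x=np.cross(y,z)
    Rt=np.stack([x,y,z],1)
    rv=np.degrees(Rn.from_matrix(R.T@Rt).as_rotvec())
    d=np.asarray(xyz)-T[:3,3]
    print("shift-then-turn cm",(R.T@d*100).round(2),"turn",rv.round(2),"| shift after turn",(Rt.T@d*100).round(2),"tcp",T[:3,3].round(4),"gap",round(s["finger_gap"],4),"F",s["wrist_force"].round(1),"t",round(s["clock"],2))
E
python3 - <<'E'
from h import *
p,s=wrist("w0");print(p["mtx"],p["tool_from_camera"].round(3),(p["depth"]>0).mean())
E
```

```text
[[371.64829954   0.         321.18364496]
 [  0.         371.64829954 239.53869827]
 [  0.           0.           1.        ]] [[-0.001  0.954  0.299  0.077]
 [ 1.     0.     0.001  0.   ]
 [ 0.001  0.299 -0.954 -0.144]
 [ 0.     0.     0.     1.   ]] 0.9954166666666666
```

View pics/w0.png

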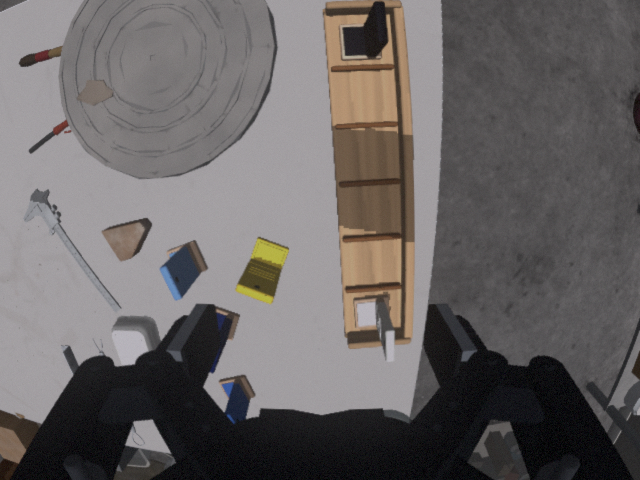

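Run:
```python
from h import *
p,s=pickle.load(open("w0.pkl","rb"));C=wcloud(p,s)
tb=C[150:200,420:430].reshape(-1,3);print("table z",np.median(tb[:,2]))
X=C[0:350,322:415].reshape(-1,3)
X=X[(X[:,2]>.005)&(X[:,2]<.03)]
o=fit(X,sdR,(.622,.018,0));print("rack",o.x.round(4),np.degrees(o.x[2]).round(2),np.median(abs(o.fun)).round(4))
for n,(r0,r1,c0,c1),x0 in [("pale",(290,362,350,400),(.634,-.121)),("dark",(0,60,338,392),(.62,.157))]:
    Y=C[r0:r1,c0:c1].reshape(-1,3);Y=Y[(Y[:,2]>.03)&(Y[:,2]<.1)]
    f=fit(Y,sdL,(*x0,.012));print(n,f.x.round(4),np.degrees(f.x[2]).round(1),len(Y),np.median(abs(f.fun)).round(4))
c,sn=np.cos(o.x[2]),np.sin(o.x[2])
for y in (-.14,-.084,-.028,.028,.084,.14):
    print(y,(o.x[0]+c*.009-sn*y).round(4),(o.x[1]+sn*.009+c*y).round(4))
# turntable
T=C[20:160,80:250].reshape(-1,3);print("turntable",T.min(0).round(3),T.max(0).round(3))
```

```text
table z 0.0010998631229589273
rack [0.6209 0.0232 0.0721 0.0012] 4.13 0.0006
pale [ 0.6391 -0.1202  0.2922  0.0318] 16.7 1119 0.0026
dark [ 0.6213  0.1693 -0.1776  0.0319] -10.2 1419 0.0025
-0.14 0.6399 -0.1158
-0.084 0.6359 -0.0599
-0.028 0.6319 -0.0041
0.028 0.6278 0.0518
0.084 0.6238 0.1077
0.14 0.6198 0.1635
turntable [ 0.294  0.045 -0.001] [0.575 0.186 0.375]
```

```bash
python3 -m inch '[[-4.5,-1,0,0,0,0,8.5],[-4.5,-1,0,0,0,0,8.5],[-4.5,-1,0,0,0,0,8.5],[-4.5,-1,0,0,0,0,8.5],[-4.5,-1,0,0,0,0,8.5]]' && python3 -m inch '[[-4.5,-1,0,0,0,0,8.5],[-4.5,-1,0,0,0,0,8.5],[0,0,0,0,0,0,8.5],[0,0,0,0,0,0,8.5]]'
python3 - <<'E'
from h import *
p,s=wrist("w1");print(s["tcp_pos"],s["clock"])
E
```

```text
clock: 1.35
tcp_pos: [0.5245, -0.2266, 0.2315]
orientation: [0.0, 0.707, 0.707, 0.0]
wrist_force: [0.4, 0.7, -0.5]
finger_gap: 0.0854
clock: 1.75
tcp_pos: [0.5045, -0.3161, 0.231]
orientation: [-0.0, 0.708, 0.706, 0.0]
wrist_force: [-0.9, 0.3, -0.4]
finger_gap: 0.0847
[ 0.50447066 -0.31610923  0.23096608] 1.75
```

View pics/w1.png

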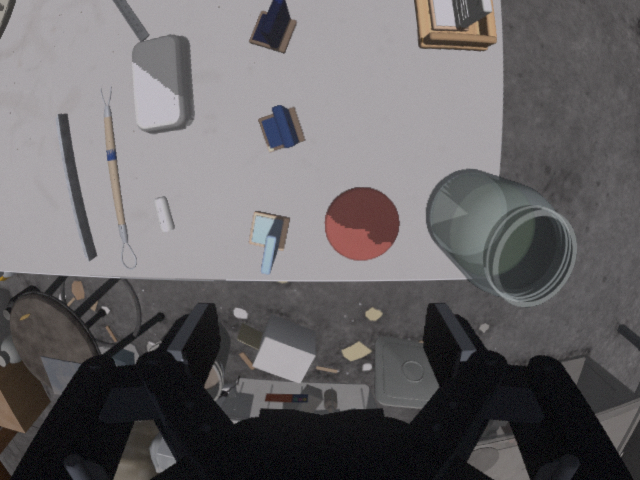

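Run:
```python
from h import *
W={}
p0,s0=pickle.load(open("w0.pkl","rb"));W["w0"]=wcloud(p0,s0)
p1,s1=pickle.load(open("w1.pkl","rb"));W["w1"]=wcloud(p1,s1)
for n in ("scene","side"): W[n]=cloud(pickle.load(open(n+"0.pkl","rb")))
cand=dict(b1=(.459,-.349),b2=(.434,-.0615),b3=(.472,-.242),b4=(.4655,-.146),pale=(.639,-.119))
for k,(x,y) in cand.items():
    allP=[]
    for n,C in W.items():
        P=C.reshape(-1,3);zb=.03 if k=="pale" else .004
        P=P[(np.hypot(P[:,0]-x+.009*(k!="pale"),P[:,1]-y)<(.034 if k!="pale" else .025))&(P[:,2]>zb)&(P[:,2]<.095)]
        if len(P)<250: continue
        o=fit(P,sdL,(x,y,.012 if k=="pale" else 0));allP.append(o.x)
        print(k,n,len(P),o.x.round(4),np.degrees(o.x[2]).round(1),np.median(abs(o.fun)).round(4))
for n in ("w0","scene","side","w1"):
    C=W[n].reshape(-1,3);q=(.621,.021,.075)
    L=(C-[q[0],q[1],0])@np.array([[np.cos(q[2]),-np.sin(q[2]),0],[np.sin(q[2]),np.cos(q[2]),0],[0,0,1]])
    m=(abs(L[:,0])<.045)&(abs(L[:,1])<.19)&(L[:,2]>.006)&(L[:,2]<.028)
    o=fit(C[m],sdR,(.621,.021,0));print("rack",n,m.sum(),o.x.round(4),np.degrees(o.x[2]).round(2),np.median(abs(o.fun)).round(4))
```

```text
b1 w1 1563 [ 0.4585 -0.3468 -0.2152  0.0015] -12.3 0.0005
b1 scene 976 [ 0.4582 -0.3485 -0.2149  0.0006] -12.3 0.0005
b1 side 449 [ 0.4592 -0.349  -0.2072 -0.0012] -11.9 0.0006
b2 w0 1721 [ 0.434  -0.0599  0.3391  0.0012] 19.4 0.0004
b2 scene 764 [ 0.4335 -0.0614  0.337   0.0006] 19.3 0.0006
b2 side 411 [ 0.4348 -0.0619  0.3386 -0.002 ] 19.4 0.0009
b3 w0 1094 [ 0.4739 -0.2385  0.3056  0.0016] 17.5 0.0004
b3 w1 1499 [ 0.4742 -0.2387  0.3015  0.0014] 17.3 0.0005
b3 scene 898 [ 0.4736 -0.2402  0.2925  0.0007] 16.8 0.0006
b3 side 529 [ 0.4748 -0.2404  0.3022 -0.0014] 17.3 0.0009
b4 w0 703 [ 0.4654 -0.144  -0.3529  0.0015] -20.2 0.0004
b4 w1 1614 [ 0.4659 -0.1439 -0.359   0.0013] -20.6 0.0004
b4 scene 637 [ 4.653e-01 -1.458e-01 -3.564e-01  3.000e-04] -20.4 0.0005
b4 side 282 [ 0.466  -0.1465 -0.3443 -0.0016] -19.7 0.0007
pale w0 807 [ 0.6389 -0.1175  0.1183  0.0131] 6.8 0.0003
pale w1 775 [ 0.6391 -0.1172  0.1081  0.013 ] 6.2 0.0003
pale scene 467 [ 0.6386 -0.1189  0.0973  0.012 ] 5.6 0.0006
pale side 264 [ 0.6397 -0.1192  0.0705  0.0094] 4.0 0.0007
rack w0 20182 [0.6209 0.0232 0.072  0.0012] 4.13 0.0006
rack scene 4427 [6.21e-01 2.17e-02 7.45e-02 3.00e-04] 4.27 0.0011
rack side 2001 [ 0.622   0.018   0.0742 -0.0019] 4.25 0.0013
rack w1 2106 [0.6273 0.0249 0.0715 0.0107] 4.1 0.0014
```

Run:
```python
from h import *
go((.4587,-.3478,.13),-12.2)
C=cloud(pickle.load(open("scene0.pkl","rb")))
P=C[140:215,190:285].reshape(-1,3);P=P[P[:,2]>.05];print("turntable",P.min(0).round(3),P.max(0).round(3),np.percentile(P[:,2],90))
r=np.array([.621,.022]);a=np.radians(4.2)
for y in (-.084,-.028,.028,.084): print(y,(r+[.007*np.cos(a)-y*np.sin(a),.007*np.sin(a)+y*np.cos(a)]).round(4))
```

```text
shift-then-turn cm [-3.3  -4.6  10.11] turn [-0.02 -0.04 12.15] | shift after turn [-4.18 -3.81 10.11] tcp [ 0.5048 -0.315   0.2311] gap 0.0852 F [ 0.4  0.1 -0.4] t 1.8
turntable [ 0.131 -0.506  0.09 ] [0.541 0.23  0.73 ] 0.10229709578440488
-0.084 [ 0.6341 -0.0613]
-0.028 [ 0.63   -0.0054]
0.028 [0.6259 0.0504]
0.084 [0.6218 0.1063]
```

```bash
python3 -m inch '[[-1.1,-1.5,3,0,0,0,6],[-1.1,-1.5,3,0,0,0,6],[-1.1,-1.6,3,0,0,0,6],[0,0,1.1,0,0,6.1,6],[0,0,0,0,0,6.1,6]]' ; python3 -m inch '[[0,0,0,0,0,0,6],[0,0,0,0,0,0,6],[0,0,0,0,0,0,6]]'
python3 - <<'E'
from h import *
go((.4587,-.3478,.045),-12.2)
E
```

```text
clock: 2.3
tcp_pos: [0.4579, -0.3453, 0.128]
orientation: [-0.002, 0.779, 0.627, -0.0]
wrist_force: [0.9, -0.6, -0.3]
finger_gap: 0.0598
clock: 2.6
tcp_pos: [0.4598, -0.3475, 0.131]
orientation: [0.001, 0.777, 0.629, 0.0]
wrist_force: [-0.7, 0.4, 0.4]
finger_gap: 0.0601
shift-then-turn cm [-0.05 -0.11  8.6 ] turn [0.06 0.03 0.18] | shift after turn [-0.05 -0.1   8.6 ] tcp [ 0.4598 -0.3475  0.131 ] gap 0.0601 F [-0.7  0.4  0.4] t 2.6
```

```bash
python3 -m inch '[[-0.05,-0.1,3,0,0,0,5],[0,0,3,0,0,0,5],[0,0,2.6,0,0,0,5],[0,0,0,0,0,0,5],[0,0,0,0,0,0,5]]'
python3 - <<'E'
from h import *
go((.4587,-.3478,.045),-12.2)
from workcell import vision
p=vision.read_camera("side");cv2.imwrite("pics/s1.png",cv2.resize(p["pixels"][230:380,220:440],None,fx=3,fy=3)[:,:,::-1])
E
```

```text
clock: 3.1
tcp_pos: [0.4581, -0.3481, 0.0447]
orientation: [-0.0, 0.778, 0.628, 0.0]
wrist_force: [-0.5, -0.2, -0.0]
finger_gap: 0.05
shift-then-turn cm [ 0.04  0.05 -0.03] turn [-0.02 -0.02  0.06] | shift after turn [ 0.04  0.05 -0.03] tcp [ 0.4581 -0.3481  0.0447] gap 0.05 F [-0.5 -0.2 -0. ] t 3.1
```

View pics/s1.png

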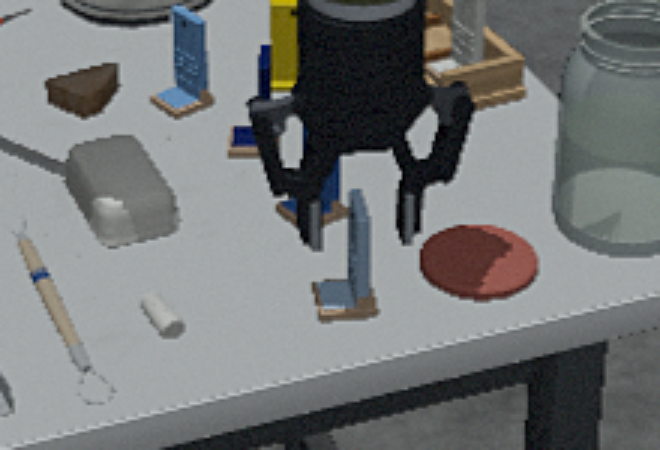

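The crop shows the pale tile's plate (~(358,250)) centred between the open fingers. I'll close on it now.

```bash
python3 -m inch '[[0,0,0,0,0,0,2.5],[0,0,0,0,0,0,1.5],[0,0,0,0,0,0,0.5],[0,0,0,0,0,0,0.5],[0,0,0,0,0,0,0.5]]' 40; python3 -m inch '[[0,0,0,0,0,0,0.5],[0,0,0,0,0,0,0.5],[0,0,-1,0,0,0,0.5],[0,0,-2,0,0,0,0.5],[0,0,-4,0,0,0,0.5]]'
python3 - <<'E'
from h import *
go((.6341,-.0613,.19),4.2)
E
```

```text
clock: 3.65
tcp_pos: [0.4587, -0.349, 0.0455]
orientation: [0.001, 0.778, 0.628, 0.0]
wrist_force: [-0.3, 0.4, 5.3]
finger_gap: 0.0082
clock: 4.15
tcp_pos: [0.4559, -0.3463, 0.1123]
orientation: [-0.004, 0.778, 0.628, -0.0]
wrist_force: [0.4, -0.7, -0.2]
finger_gap: 0.0087
shift-then-turn cm [31.65 11.35 -7.71] turn [ -0.31  -0.27 -16.41] | shift after turn [27.12 19.86 -7.77] tcp [ 0.4559 -0.3463  0.1123] gap 0.0087 F [ 0.4 -0.7 -0.2] t 4.15
```

```bash
python3 -m inch '[[0,0,-3.9,0,0,0,0.5],[0,0,-3.8,0,0,0,0.5],[2.6,0.95,0,0,0,0,0.5],[3.6,1.3,0,0,0,0,0.5],[3.6,1.3,0,0,0,0,0.5]]'; python3 -m inch '[[3.6,1.3,0,0,0,0,0.5],[3.6,1.3,0,0,0,0,0.5],[3.6,1.3,0,0,0,0,0.5],[3.6,1.3,0,0,0,0,0.5],[3.6,1.3,0,0,0,0,0.5]]';python3 -m inch '[[2.4,0.85,0,0,0,0,0.5],[1.2,0.4,0,0,0,-4,0.5],[0,0,0,0,0,-8,0.5],[0,0,0,0,0,-4.4,0.5],[0,0,0,0,0,0,0.5]]';python3 -m inch '[[0,0,0,0,0,0,0.5],[0,0,0,0,0,0,0.5]]'
python3 - <<'E'
from h import *
go((.6341,-.0613,.19),4.2)
p,s=wrist("w2")
E
```

```text
clock: 4.65
tcp_pos: [0.5136, -0.2595, 0.1922]
orientation: [0.0, 0.779, 0.627, 0.0]
wrist_force: [0.8, -0.0, -0.2]
finger_gap: 0.0083
clock: 5.15
tcp_pos: [0.6152, -0.0963, 0.1916]
orientation: [-0.0, 0.778, 0.628, -0.0]
wrist_force: [1.1, -0.7, -1.0]
finger_gap: 0.0086
clock: 5.65
tcp_pos: [0.6345, -0.0649, 0.1914]
orientation: [-0.0, 0.68, 0.733, -0.0]
wrist_force: [-0.1, 0.4, -0.6]
finger_gap: 0.0082
clock: 5.85
tcp_pos: [0.6346, -0.0654, 0.1914]
orientation: [-0.0, 0.681, 0.732, 0.0]
wrist_force: [0.4, -1.0, -0.6]
finger_gap: 0.0084
shift-then-turn cm [ 0.41 -0.02  0.14] turn [-0.   -0.   -0.09] | shift after turn [ 0.41 -0.02  0.14] tcp [ 0.6346 -0.0654  0.1914] gap 0.0084 F [ 0.4 -1.  -0.6] t 5.85
```

View pics/w2.png

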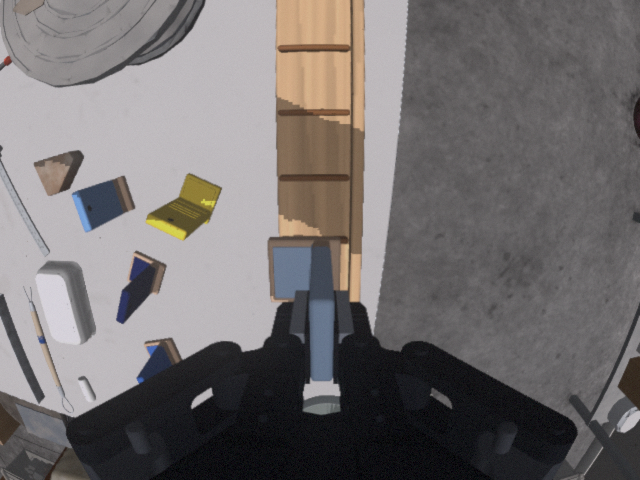

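```bash
cat >> h.py <<'E'
def held(tag,zmin=.1,rad=.04):
    p,s=pickle.load(open(tag+".pkl","rb"));C=wcloud(p,s);t=s["tcp_pos"]
    v,u=np.mgrid[0:480,0:640];bl=p["pixels"].astype(int)
    a=C[235:400,240:360].reshape(-1,3)
    # points below finger tips region or the plate between pads: keep everything under tcp z+.005
    P=a[(np.hypot(a[:,0]-t[0],a[:,1]-t[1])<rad)&(a[:,2]<t[2]+.003)&(a[:,2]>t[2]-.06)]
    o=fit(P,sdL,(t[0],t[1],t[2]-.045));print(tag,"held",len(P),o.x.round(4),np.degrees(o.x[2]).round(2),np.median(abs(o.fun)).round(4),"rel tcp",(o.x[[0,1,3]]-t).round(4));return o.x
def rack(tag,q=(.621,.022,.073)):
    p,s=pickle.load(open(tag+".pkl","rb"));C=wcloud(p,s).reshape(-1,3)
    L=(C-[q[0],q[1],0])@np.array([[np.cos(q[2]),-np.sin(q[2]),0],[np.sin(q[2]),np.cos(q[2]),0],[0,0,1]])
    m=(abs(L[:,0])<.045)&(abs(L[:,1])<.19)&(L[:,2]>.006)&(L[:,2]<.028)
    o=fit(C[m],sdR,(q[0],q[1],0));print("rack",tag,m.sum(),o.x.round(4),np.degrees(o.x[2]).round(2),np.median(abs(o.fun)).round(4));return o.x
E
python3 - <<'E'
from h import *
held("w2");rack("w2")
go((.6341,-.0613,.065),4.2)
E
```

```text
w2 held 3639 [ 0.6346 -0.0635  0.076   0.1477] 4.35 0.0004 rel tcp [-0.      0.0019 -0.0437]
rack w2 18255 [0.621  0.0231 0.0725 0.001 ] 4.15 0.0005
shift-then-turn cm [ 0.42 -0.02 12.64] turn [-0.   -0.   -0.08] | shift after turn [ 0.42 -0.02 12.64] tcp [ 0.6346 -0.0654  0.1914] gap 0.0085 F [-0.3  0.5 -0.9] t 5.9
```

```bash
python3 -m inch '[[0.34,-0.03,2.5,0,0,0,0.5],[0,0,3.5,0,0,0,0.5],[0,0,3.5,0,0,0,0.5],[0,0,2.5,0,0,0,0.5],[0,0,1,0,0,0,0.5]]';python3 -m inch '[[0,0,0.1,0,0,0,0.5],[0,0,0,0,0,0,0.5],[0,0,0,0,0,0,0.5]]'
python3 - <<'E'
from h import *
go((.6341,-.0613,.065),4.2)
p,s=wrist("w3");held("w3");rack("w3")
E
```

```text
clock: 6.4
tcp_pos: [0.632, -0.0616, 0.0583]
orientation: [-0.002, 0.681, 0.732, -0.001]
wrist_force: [0.4, 0.3, 0.0]
finger_gap: 0.0083
clock: 6.7
tcp_pos: [0.6355, -0.0622, 0.0621]
orientation: [0.001, 0.681, 0.732, 0.001]
wrist_force: [0.2, -1.4, -1.1]
finger_gap: 0.0084
shift-then-turn cm [ 0.1  -0.13 -0.29] turn [ 0.16  0.05 -0.01] | shift after turn [ 0.1  -0.13 -0.29] tcp [ 0.6355 -0.0622  0.0621] gap 0.0084 F [ 0.2 -1.4 -1.1] t 6.7
w3 held 6238 [ 0.6359 -0.0603  0.1705  0.017 ] 9.77 0.002 rel tcp [ 0.0005  0.0019 -0.0451]
rack w3 36549 [0.6192 0.022  0.0058 0.0011] 0.33 0.0006
```

View pics/w3.png

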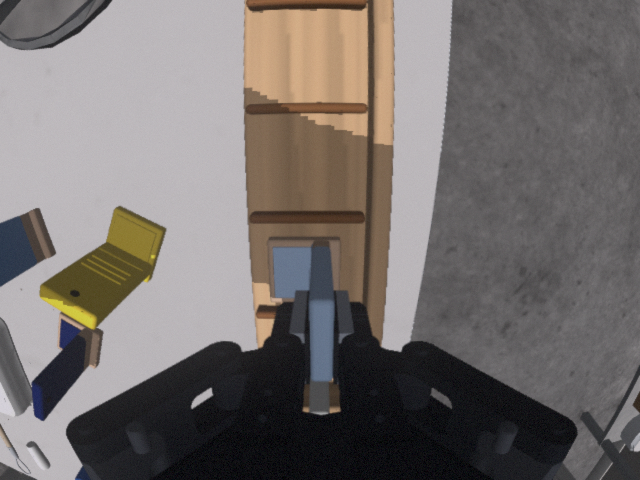

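The tile sits between the ribs (rib rows 216 and 312, foot rows 240–300). I'll lower it until it touches.

```bash
python3 -m inch '[[0,0,0.25,0,0,0,0.5],[0,0,0.1,0,0,0,0.5],[0,0,0.1,0,0,0,0.5],[0,0,0,0,0,0,0.5]]'; python3 -m inch '[[0,0,0.1,0,0,0,0.5],[0,0,0,0,0,0,0.5]]'
```

```text
clock: 7.15
tcp_pos: [0.6347, -0.062, 0.0575]
orientation: [0.001, 0.681, 0.733, 0.0]
wrist_force: [-2.4, 0.9, 7.7]
finger_gap: 0.0081
clock: 7.35
tcp_pos: [0.6348, -0.062, 0.0575]
orientation: [0.001, 0.681, 0.733, 0.001]
wrist_force: [-4.6, 0.4, 12.1]
finger_gap: 0.0083
```

```bash
python3 -m inch '[[0,0,-0.1,0,0,0,0.5],[0,0,0,0,0,0,1.6],[0,0,0,0,0,0,2.6],[0,0,0,0,0,0,3.5],[0,0,0,0,0,0,4]]'; python3 -m inch '[[0,0,-2,0,0,0,4],[0,0,-4,0,0,0,4],[0,0,-4,0,0,0,4],[0,0,-4,0,0,0,4],[0,0,0,0,0,0,4]]';python3 - <<'E'
from h import *
go((.474,-.2394,.15),17.2)
p,s=wrist("w4")
E
```

```text
clock: 7.85
tcp_pos: [0.6341, -0.0619, 0.0554]
orientation: [-0.0, 0.681, 0.733, -0.0]
wrist_force: [-0.0, 0.0, -0.5]
finger_gap: 0.0402
clock: 8.35
tcp_pos: [0.6375, -0.0626, 0.2025]
orientation: [0.005, 0.681, 0.733, 0.003]
wrist_force: [1.3, -0.5, 1.5]
finger_gap: 0.04
shift-then-turn cm [-16.42 -17.66   5.12] turn [  0.58   0.25 -12.99] | shift after turn [-12.06 -20.85   5.25] tcp [ 0.6375 -0.0626  0.2025] gap 0.04 F [ 1.3 -0.5  1.5] t 8.35
```

View pics/w4.png

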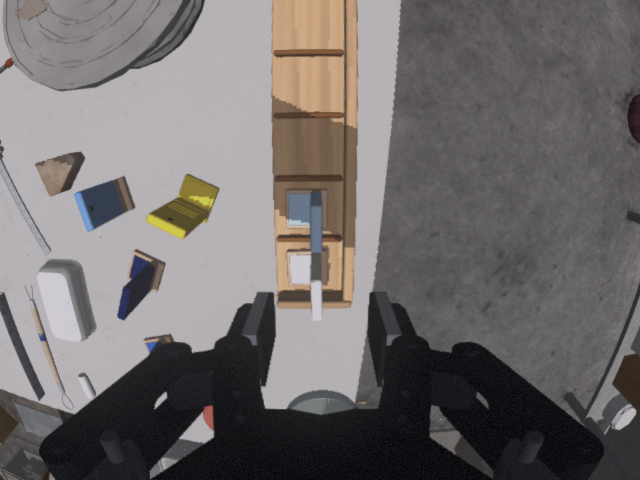

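Blend_1 stands upright in the bay next to the white tile (image (305,210)). Next I'll fetch blend_2.

```bash
python3 -m inch '[[0,0,0,0,0,0,4],[0,0,0,0,0,0,4]]';python3 - <<'E'
from h import *
go((.434,-.061,.14),19.4)
E
```

```text
clock: 8.6
tcp_pos: [0.6332, -0.0617, 0.1939]
orientation: [-0.001, 0.681, 0.733, -0.001]
wrist_force: [-1.4, 0.7, 0.1]
finger_gap: 0.0401
shift-then-turn cm [  1.52 -19.84   5.45] turn [ -0.17  -0.08 -15.2 ] | shift after turn [  6.68 -18.76   5.39] tcp [ 0.6332 -0.0617  0.1939] gap 0.0401 F [-1.4  0.7  0.1] t 8.6
```

```bash
python3 -m inch '[[0.2,-2.8,0,0,0,0,4],[0.3,-4,0,0,0,0,4],[0.3,-4,0,0,0,0,4],[0.3,-4,0,0,0,0,4],[0.3,-3.5,1,0,0,0,4]]';python3 -m inch '[[0.1,-1.54,1.5,0,0,-4,4],[0,0,2,0,0,-7,4],[0,0,0.9,0,0,-4.2,4],[0,0,0,0,0,0,4],[0,0,0,0,0,0,4]]';python3 - <<'E'
from h import *
go((.434,-.061,.045),19.4)
E
```

```text
clock: 9.1
tcp_pos: [0.4485, -0.0611, 0.185]
orientation: [-0.001, 0.681, 0.733, -0.0]
wrist_force: [0.1, -0.7, 0.3]
finger_gap: 0.0399
clock: 9.6
tcp_pos: [0.4346, -0.0613, 0.1411]
orientation: [-0.001, 0.579, 0.816, -0.0]
wrist_force: [0.7, -0.6, -0.3]
finger_gap: 0.0403
shift-then-turn cm [ 0.03 -0.03  9.61] turn [-0.09 -0.07 -0.11] | shift after turn [ 0.04 -0.05  9.61] tcp [ 0.4346 -0.0613  0.1411] gap 0.0403 F [ 0.7 -0.6 -0.3] t 9.6
```

```bash
python3 -m inch '[[0,0,2.5,0,0,0,4],[0,0,3,0,0,0,4],[0,0,2.5,0,0,0,4],[0,0,1.6,0,0,0,4],[0,0,0,0,0,0,4]]';python3 -m inch '[[0,0,0,0,0,0,2.5],[0,0,0,0,0,0,1.5],[0,0,0,0,0,0,0.5],[0,0,0,0,0,0,0.5],[0,0,0,0,0,0,0.5]]' 40;python3 -m inch '[[0,0,0,0,0,0,0.5],[0,0,-1,0,0,0,0.5],[0,0,-2,0,0,0,0.5],[0,0,-4,0,0,0,0.5],[0,0,-4,0,0,0,0.5]]'; python3 -m inch '[[0,0,-3.5,0,0,0,0.5],[0,0,0,0,0,0,0.5],[0,0,0,0,0,0,0.5]]'
python3 - <<'E'
from h import *
go((.630,-.0054,.19),4.2)
E
```

```text
clock: 10.1
tcp_pos: [0.4338, -0.0609, 0.0441]
orientation: [-0.002, 0.578, 0.816, -0.001]
wrist_force: [-0.1, -0.0, -0.7]
finger_gap: 0.0398
clock: 10.6
tcp_pos: [0.4362, -0.0617, 0.0468]
orientation: [0.001, 0.578, 0.816, 0.0]
wrist_force: [-0.6, 0.2, 6.3]
finger_gap: 0.0081
clock: 11.1
tcp_pos: [0.434, -0.0611, 0.1568]
orientation: [-0.001, 0.578, 0.816, -0.0]
wrist_force: [0.4, -0.9, -0.5]
finger_gap: 0.0081
clock: 11.4
tcp_pos: [0.4356, -0.0616, 0.1916]
orientation: [0.001, 0.578, 0.816, 0.0]
wrist_force: [0.5, -0.2, -2.0]
finger_gap: 0.0082
shift-then-turn cm [-1.16 20.2   0.2 ] turn [ 0.1   0.06 15.2 ] | shift after turn [ 4.18 19.8   0.16] tcp [ 0.4356 -0.0616  0.1916] gap 0.0082 F [ 0.5 -0.2 -2. ] t 11.4
```

```bash
python3 -m inch '[[-0.15,2.6,0,0,0,0,0.5],[-0.2,3.5,0,0,0,0,0.5],[-0.2,3.6,0,0,0,0,0.5],[-0.2,3.6,0,0,0,0,0.5],[-0.2,3.5,0,0,0,0,0.5]]';python3 -m inch '[[-0.2,2.4,0,0,0,0,0.5],[0,1,0,0,0,4,0.5],[0,0,0,0,0,7.2,0.5],[0,0,0,0,0,4,0.5],[0,0,0,0,0,0,0.5]]';python3 -m inch '[[0,0,0,0,0,0,0.5],[0,0,0,0,0,0,0.5]]'
python3 - <<'E'
from h import *
p,s=wrist("w5");held("w5");rack("w5");go((.630,-.0054,.062),4.2)
E
```

```text
clock: 11.9
tcp_pos: [0.5968, -0.0139, 0.1884]
orientation: [-0.002, 0.578, 0.816, -0.001]
wrist_force: [1.4, 0.0, -0.2]
finger_gap: 0.0082
clock: 12.4
tcp_pos: [0.6284, -0.0049, 0.1883]
orientation: [-0.002, 0.681, 0.733, -0.001]
wrist_force: [1.2, -0.3, -0.7]
finger_gap: 0.0083
clock: 12.6
tcp_pos: [0.6291, -0.0052, 0.19]
orientation: [-0.001, 0.68, 0.733, -0.0]
wrist_force: [-0.1, -0.3, 0.4]
finger_gap: 0.0083
w5 held 3661 [ 0.629  -0.0026  0.0801  0.145 ] 4.59 0.0004 rel tcp [-0.      0.0026 -0.045 ]
rack w5 17767 [0.6209 0.0237 0.0719 0.0012] 4.12 0.0006
shift-then-turn cm [-0.02  0.08 12.84] turn [-0.04 -0.01  0.05] | shift after turn [-0.02  0.07 12.84] tcp [ 0.6293 -0.0053  0.1904] gap 0.0083 F [-0.9  0.7 -0.9] t 12.65
```

View pics/w5.png

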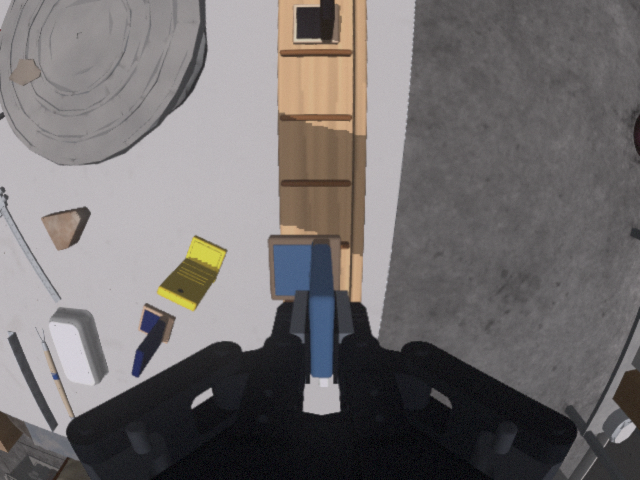

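```bash
python3 -m inch '[[-0.15,0.07,2.5,0,0,0,0.5],[0,0,3.5,0,0,0,0.5],[0,0,3.5,0,0,0,0.5],[0,0,2.2,0,0,0,0.5],[0,0,0.9,0,0,0,0.5]]';python3 -m inch '[[0,0,0.1,0,0,0,0.5],[0,0,0,0,0,0,0.5],[0,0,0,0,0,0,0.5]]'; python3 -m inch '[[0,0,0.25,0,0,0,0.5],[0,0,0.1,0,0,0,0.5],[0,0,0.1,0,0,0,0.5],[0,0,0,0,0,0,0.5]]'
```

```text
clock: 13.15
tcp_pos: [0.6283, -0.0065, 0.062]
orientation: [-0.002, 0.681, 0.733, -0.001]
wrist_force: [-0.1, 0.2, -1.3]
finger_gap: 0.0082
clock: 13.45
tcp_pos: [0.6318, -0.0068, 0.0657]
orientation: [0.001, 0.681, 0.733, 0.001]
wrist_force: [1.2, 0.4, -1.2]
finger_gap: 0.0083
clock: 13.85
tcp_pos: [0.6303, -0.0067, 0.0593]
orientation: [-0.0, 0.681, 0.733, -0.0]
wrist_force: [0.4, -0.3, -0.7]
finger_gap: 0.0083
```

```bash
python3 -m inch '[[0,0,0.1,0,0,0,0.5],[0,0,0.1,0,0,0,0.5],[0,0,0,0,0,0,0.5]]'; python3 -m inch '[[0,0,0.1,0,0,0,0.5],[0,0,0,0,0,0,0.5]]'
```

```text
clock: 14.15
tcp_pos: [0.6306, -0.0067, 0.0588]
orientation: [0.0, 0.681, 0.733, 0.0]
wrist_force: [-3.0, 0.2, 9.1]
finger_gap: 0.0086
clock: 14.35
tcp_pos: [0.6307, -0.0067, 0.0588]
orientation: [0.001, 0.681, 0.733, 0.0]
wrist_force: [-4.9, 0.4, 13.0]
finger_gap: 0.0083
```

```bash
python3 -m inch '[[0,0,-0.1,0,0,0,0.5],[0,0,0,0,0,0,1.6],[0,0,0,0,0,0,2.6],[0,0,0,0,0,0,3.5],[0,0,0,0,0,0,4]]'; python3 -m inch '[[0,0,-2,0,0,0,4],[0,0,-4,0,0,0,4],[0,0,-4,0,0,0,4],[0,0,-3.5,0,0,0,4],[0,0,0,0,0,0,4]]';python3 -m inch '[[0,0,0,0,0,0,4],[0,0,0,0,0,0,4]]';python3 - <<'E'
from h import *
go((.474,-.2394,.14),17.2)
p,s=wrist("w6")
E
```

```text
clock: 14.85
tcp_pos: [0.6303, -0.0067, 0.0569]
orientation: [-0.0, 0.681, 0.733, -0.0]
wrist_force: [0.6, -0.7, 0.2]
finger_gap: 0.0403
clock: 15.35
tcp_pos: [0.6335, -0.007, 0.1984]
orientation: [0.004, 0.681, 0.733, 0.003]
wrist_force: [0.8, -0.9, 0.4]
finger_gap: 0.0399
clock: 15.55
tcp_pos: [0.6296, -0.0066, 0.1908]
orientation: [-0.001, 0.681, 0.733, -0.001]
wrist_force: [-0.6, 0.4, 0.4]
finger_gap: 0.0403
shift-then-turn cm [-22.08 -17.21   5.11] turn [ -0.13  -0.04 -13.  ] | shift after turn [-17.64 -21.75   5.08] tcp [ 0.6296 -0.0066  0.1908] gap 0.0403 F [-0.6  0.4  0.4] t 15.55
```

View pics/w6.png

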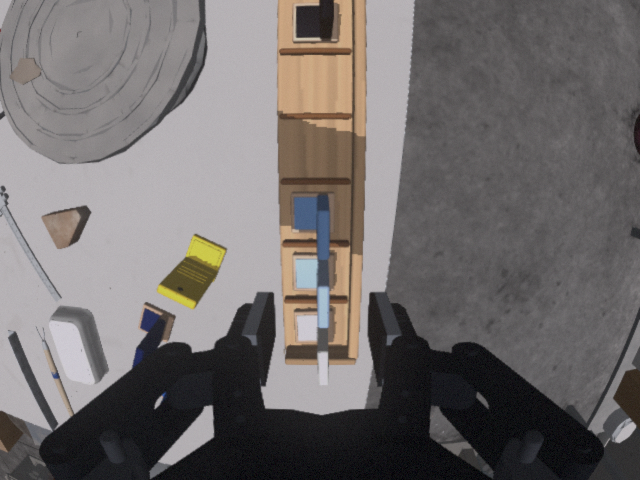

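Blend_2 is standing in its bay (foot at (310,210)), next to blend_1 (row 270) and the white tile. Now blend_3.

```bash
python3 -m inch '[[-2.6,-2,0,0,0,0,4],[-3.6,-2.8,0,0,0,0,4],[-3.6,-2.8,0,0,0,0,4],[-3.6,-2.8,0,0,0,0,4],[-3.6,-2.8,0,0,0,0,4]]';python3 -m inch '[[-3.2,-2.5,0,0,0,0,4],[-1.9,-1.5,1.1,0,0,-3,4],[0,0,2,0,0,-6,4],[0,0,2,0,0,-4,4],[0,0,0,0,0,0,4]]';python3 -m inch '[[0,0,0,0,0,0,4]]';python3 - <<'E'
from h import *
go((.474,-.2394,.045),17.2)
E
```

```text
clock: 16.1
tcp_pos: [0.5092, -0.1865, 0.1906]
orientation: [-0.001, 0.681, 0.733, -0.0]
wrist_force: [0.2, -0.9, 0.1]
finger_gap: 0.0401
clock: 16.6
tcp_pos: [0.4722, -0.2383, 0.1373]
orientation: [-0.004, 0.594, 0.805, -0.0]
wrist_force: [0.2, 0.5, 0.5]
finger_gap: 0.0402
clock: 16.7
tcp_pos: [0.4743, -0.2391, 0.1404]
orientation: [-0.001, 0.594, 0.804, 0.0]
wrist_force: [0.5, 0.1, -0.1]
finger_gap: 0.04
shift-then-turn cm [-0.04 -0.02  9.54] turn [-0.09 -0.13 -0.1 ] | shift after turn [-0.02 -0.04  9.54] tcp [ 0.4743 -0.2391  0.1404] gap 0.04 F [ 0.5  0.1 -0.1] t 16.7
```

```bash
python3 -m inch '[[0,0,2.5,0,0,0,4],[0,0,3,0,0,0,4],[0,0,2.5,0,0,0,4],[0,0,1.6,0,0,0,4],[0,0,0,0,0,0,4]]';python3 -m inch '[[0,0,0,0,0,0,2.5],[0,0,0,0,0,0,1.5],[0,0,0,0,0,0,0.5],[0,0,0,0,0,0,0.5],[0,0,0,0,0,0,0.5]]' 40;python3 -m inch '[[0,0,0,0,0,0,0.5],[0,0,-1,0,0,0,0.5],[0,0,-2,0,0,0,0.5],[0,0,-4,0,0,0,0.5],[0,0,-4,0,0,0,0.5]]'; python3 -m inch '[[0,0,-3.5,0,0,0,0.5],[0,0,0,0,0,0,0.5],[0,0,0,0,0,0,0.5]]'
python3 - <<'E'
from h import *
go((.6259,.0504,.19),4.2)
E
```

```text
clock: 17.2
tcp_pos: [0.4741, -0.2386, 0.0439]
orientation: [-0.002, 0.594, 0.805, -0.0]
wrist_force: [-0.8, 0.3, -0.4]
finger_gap: 0.0402
clock: 17.7
tcp_pos: [0.4761, -0.2403, 0.0466]
orientation: [0.001, 0.593, 0.805, 0.0]
wrist_force: [0.1, 0.2, 5.3]
finger_gap: 0.0086
clock: 18.2
tcp_pos: [0.474, -0.239, 0.1562]
orientation: [-0.001, 0.593, 0.805, -0.0]
wrist_force: [1.0, -0.3, -0.1]
finger_gap: 0.0082
clock: 18.5
tcp_pos: [0.4754, -0.2399, 0.1915]
orientation: [0.001, 0.593, 0.805, 0.0]
wrist_force: [-0.3, -0.2, -0.9]
finger_gap: 0.0081
shift-then-turn cm [23.29 22.96  0.14] turn [ 0.09  0.09 12.99] | shift after turn [27.85 17.14  0.15] tcp [ 0.4754 -0.2399  0.1915] gap 0.0081 F [-0.3 -0.2 -0.9] t 18.5
```

```bash
python3 -m inch '[[1.8,1.8,0,0,0,0,0.5],[2.6,2.6,0,0,0,0,0.5],[2.7,2.6,0,0,0,0,0.5],[2.7,2.6,0,0,0,0,0.5],[2.7,2.6,0,0,0,0,0.5]]';python3 -m inch '[[2.7,2.6,0,0,0,0,0.5],[2.7,2.7,0,0,0,0,0.5],[2.6,2.6,0,0,0,0,0.5],[1.8,1.9,0,0,0,0,0.5],[0.9,0.9,0,0,0,2,0.5]]';python3 -m inch '[[0,0,0,0,0,6,0.5],[0,0,0,0,0,5,0.5],[0,0,0,0,0,0,0.5],[0,0,0,0,0,0,0.5],[0,0,0,0,0,0,0.5]]'
python3 - <<'E'
from h import *
p,s=wrist("w7");held("w7");rack("w7");go((.6259,.0504,.062),4.2)
E
```

```text
clock: 19.0
tcp_pos: [0.5538, -0.0825, 0.1884]
orientation: [-0.002, 0.594, 0.805, -0.001]
wrist_force: [0.4, 0.6, -0.5]
finger_gap: 0.0081
clock: 19.5
tcp_pos: [0.6247, 0.0521, 0.1879]
orientation: [-0.002, 0.607, 0.795, -0.001]
wrist_force: [-0.8, -1.1, -1.1]
finger_gap: 0.0081
clock: 20.0
tcp_pos: [0.6247, 0.0495, 0.1896]
orientation: [-0.0, 0.68, 0.733, -0.0]
wrist_force: [0.6, -0.1, -0.3]
finger_gap: 0.0083
w7 held 3617 [0.6247 0.0518 0.0806 0.1447] 4.62 0.0004 rel tcp [-0.      0.0023 -0.0449]
rack w7 14226 [0.6206 0.0242 0.1096 0.0012] 6.28 0.0007
shift-then-turn cm [ 0.08  0.12 12.78] turn [-0.05 -0.01  0.05] | shift after turn [ 0.08  0.11 12.78] tcp [0.6249 0.0495 0.1898] gap 0.0086 F [ 0.6  0.3 -0.5] t 20.05
```

View pics/w7.png

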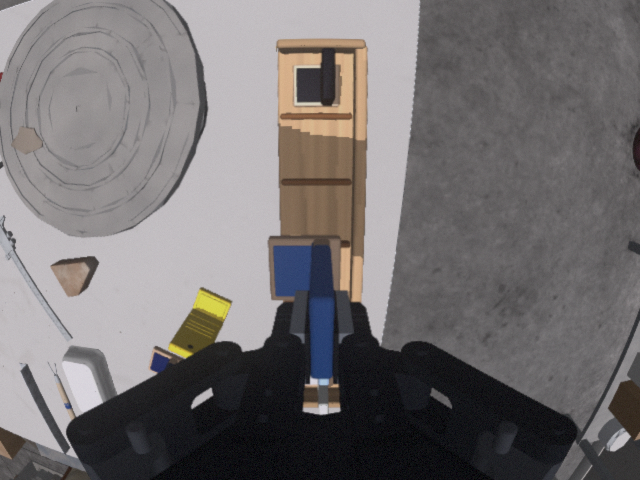

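```bash
python3 -m inch '[[0,0.1,2.5,0,0,0,0.5],[0,0,3.5,0,0,0,0.5],[0,0,3.5,0,0,0,0.5],[0,0,2.2,0,0,0,0.5],[0,0,0.9,0,0,0,0.5]]';python3 -m inch '[[0,0,0.1,0,0,0,0.5],[0,0,0,0,0,0,0.5],[0,0,0,0,0,0,0.5]]'; python3 -m inch '[[0,0,0.25,0,0,0,0.5],[0,0,0.1,0,0,0,0.5],[0,0,0.1,0,0,0,0.5],[0,0,0.1,0,0,0,0.5],[0,0,0,0,0,0,0.5]]';python3 -m inch '[[0,0,0.1,0,0,0,0.5],[0,0,0,0,0,0,0.5]]'
```

```text
clock: 20.55
tcp_pos: [0.6241, 0.0496, 0.0615]
orientation: [-0.002, 0.681, 0.733, -0.001]
wrist_force: [-0.6, 0.3, -0.9]
finger_gap: 0.0081
clock: 20.85
tcp_pos: [0.6276, 0.0497, 0.0651]
orientation: [0.001, 0.681, 0.733, 0.001]
wrist_force: [-0.4, -0.2, 0.9]
finger_gap: 0.0081
clock: 21.35
tcp_pos: [0.6264, 0.0498, 0.0587]
orientation: [0.0, 0.681, 0.733, 0.0]
wrist_force: [-1.2, 0.4, 5.0]
finger_gap: 0.0081
clock: 21.55
tcp_pos: [0.6265, 0.0498, 0.0586]
orientation: [0.001, 0.681, 0.733, 0.0]
wrist_force: [-4.9, 0.5, 10.7]
finger_gap: 0.0084
```

```bash
python3 -m inch '[[0,0,-0.1,0,0,0,0.5],[0,0,0,0,0,0,1.6],[0,0,0,0,0,0,2.6],[0,0,0,0,0,0,3.5],[0,0,0,0,0,0,4]]'; python3 -m inch '[[0,0,-2,0,0,0,4],[0,0,-4,0,0,0,4],[0,0,-4,0,0,0,4],[0,0,-3.5,0,0,0,4],[0,0,0,0,0,0,4]]';python3 -m inch '[[0,0,0,0,0,0,4],[0,0,0,0,0,0,4]]';python3 - <<'E'
from h import *
go((.4656,-.145,.14),-20.3)
p,s=wrist("w8")
E
```

```text
clock: 22.05
tcp_pos: [0.6261, 0.0497, 0.0575]
orientation: [-0.0, 0.681, 0.733, -0.0]
wrist_force: [-0.1, -0.0, -0.1]
finger_gap: 0.0402
clock: 22.55
tcp_pos: [0.6293, 0.0496, 0.1989]
orientation: [0.004, 0.681, 0.733, 0.003]
wrist_force: [1.1, -0.6, 0.5]
finger_gap: 0.0401
clock: 22.75
tcp_pos: [0.6254, 0.0498, 0.1913]
orientation: [-0.001, 0.681, 0.733, -0.001]
wrist_force: [-0.2, 0.4, -0.0]
finger_gap: 0.04
shift-then-turn cm [-18.26 -17.35   5.16] turn [-1.30e-01  1.00e-02  2.45e+01] | shift after turn [-23.81  -8.23   5.13] tcp [0.6254 0.0498 0.1913] gap 0.04 F [-0.2  0.4 -0. ] t 22.75
```

View pics/w8.png

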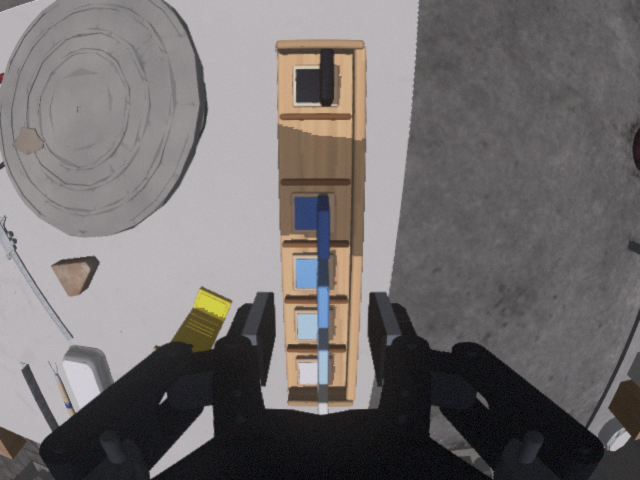

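Blend_3 is in place (foot at (305,212)), and the remaining empty bay is at rows 120–180. Now blend_4.

```bash
python3 -m inch '[[-2.4,-2.3,0,0,0,0,4],[-3.2,-3,0,0,0,0,4],[-3.2,-3,0,0,0,0,4],[-3.2,-3.1,0,0,0,0,4],[-3.2,-3,0,0,0,0,4]]';python3 -m inch '[[-2,-1.9,0,0,0,0,4],[-1,-1,1.1,0,0,5,4],[0,0,2,0,0,7.5,4],[0,0,2,0,0,7.5,4],[0,0,0,0,0,4.5,4]]';python3 -m inch '[[0,0,0,0,0,0,4],[0,0,0,0,0,0,4]]';python3 - <<'E'
from h import *
go((.4656,-.145,.045),-20.3)
E
```

```text
clock: 23.3
tcp_pos: [0.4915, -0.113, 0.1911]
orientation: [-0.001, 0.681, 0.733, -0.001]
wrist_force: [0.4, 0.4, 0.5]
finger_gap: 0.04
clock: 23.8
tcp_pos: [0.464, -0.1434, 0.1377]
orientation: [-0.003, 0.822, 0.569, -0.002]
wrist_force: [-0.7, -1.0, 0.6]
finger_gap: 0.0401
clock: 24.0
tcp_pos: [0.4666, -0.1442, 0.1411]
orientation: [-0.001, 0.82, 0.572, -0.0]
wrist_force: [0.0, 0.4, 0.2]
finger_gap: 0.0399
shift-then-turn cm [-0.11 -0.05  9.61] turn [-0.08 -0.01  0.11] | shift after turn [-0.11 -0.07  9.61] tcp [ 0.4666 -0.1442  0.1411] gap 0.0399 F [0.  0.4 0.2] t 24.0
```

```bash
python3 -m inch '[[-0.1,-0.05,2.5,0,0,0,4],[0,0,3,0,0,0,4],[0,0,2.5,0,0,0,4],[0,0,1.6,0,0,0,4],[0,0,0,0,0,0,4]]';python3 -m inch '[[0,0,0,0,0,0,2.5],[0,0,0,0,0,0,1.5],[0,0,0,0,0,0,0.5],[0,0,0,0,0,0,0.5],[0,0,0,0,0,0,0.5]]' 40;python3 -m inch '[[0,0,0,0,0,0,0.5],[0,0,-1,0,0,0,0.5],[0,0,-2,0,0,0,0.5],[0,0,-4,0,0,0,0.5],[0,0,-4,0,0,0,0.5]]'; python3 -m inch '[[0,0,-3.5,0,0,0,0.5],[0,0,0,0,0,0,0.5],[0,0,0,0,0,0,0.5]]'
python3 - <<'E'
from h import *
go((.6218,.1063,.19),4.2)
E
```

```text
clock: 24.5
tcp_pos: [0.4645, -0.1443, 0.0438]
orientation: [-0.002, 0.82, 0.572, -0.001]
wrist_force: [-0.0, 0.1, 0.6]
finger_gap: 0.0401
clock: 25.0
tcp_pos: [0.467, -0.1456, 0.0468]
orientation: [0.001, 0.821, 0.571, 0.001]
wrist_force: [0.1, 0.5, 4.1]
finger_gap: 0.008
clock: 25.5
tcp_pos: [0.465, -0.1446, 0.1567]
orientation: [-0.001, 0.821, 0.571, -0.001]
wrist_force: [0.6, -1.4, -0.6]
finger_gap: 0.0086
clock: 25.8
tcp_pos: [0.4665, -0.1454, 0.1918]
orientation: [0.001, 0.821, 0.571, 0.0]
wrist_force: [-0.0, -0.9, -1.1]
finger_gap: 0.0081
shift-then-turn cm [28.99  5.83  0.19] turn [  0.11   0.04 -24.5 ] | shift after turn [23.96 17.33  0.18] tcp [ 0.4665 -0.1454  0.1918] gap 0.0081 F [-0.  -0.9 -1.1] t 25.8
```

```bash
python3 -m inch '[[2.2,0.44,0,0,0,0,0.5],[3.2,0.64,0,0,0,0,0.5],[3.3,0.66,0,0,0,0,0.5],[3.3,0.66,0,0,0,0,0.5],[3.3,0.66,0,0,0,0,0.5]]';python3 -m inch '[[3.3,0.66,0,0,0,0,0.5],[3.3,0.66,0,0,0,0,0.5],[3.3,0.66,0,0,0,0,0.5],[2.5,0.5,0,0,0,0,0.5],[1.3,0.26,0,0,0,-4,0.5]]';python3 -m inch '[[0,0,0,0,0,-8,0.5],[0,0,0,0,0,-8,0.5],[0,0,0,0,0,-4.5,0.5],[0,0,0,0,0,0,0.5],[0,0,0,0,0,0,0.5]]'; python3 -m inch '[[0,0,0,0,0,0,0.5]]';python3 - <<'E'
from h import *
p,s=wrist("w9");held("w9");rack("w9");go((.6218,.1063,.062),4.2)
E
```

```text
clock: 26.3
tcp_pos: [0.5472, -0.011, 0.1889]
orientation: [-0.001, 0.821, 0.571, -0.001]
wrist_force: [-0.3, -0.4, -0.1]
finger_gap: 0.0085
clock: 26.8
tcp_pos: [0.6207, 0.1087, 0.1882]
orientation: [-0.001, 0.799, 0.601, -0.001]
wrist_force: [-0.1, -1.0, -0.8]
finger_gap: 0.0084
clock: 27.3
tcp_pos: [0.6203, 0.1066, 0.1894]
orientation: [-0.001, 0.681, 0.732, -0.001]
wrist_force: [-0.4, 0.8, -1.6]
finger_gap: 0.0078
clock: 27.4
tcp_pos: [0.6207, 0.1066, 0.19]
orientation: [-0.0, 0.681, 0.732, -0.001]
wrist_force: [0.0, 0.1, -0.5]
finger_gap: 0.0085
w9 held 3603 [0.6208 0.1074 0.075  0.145 ] 4.3 0.0004 rel tcp [ 0.      0.0009 -0.045 ]
rack w9 9512 [0.6123 0.0576 0.0202 0.0014] 1.16 0.0009
shift-then-turn cm [-0.03  0.1  12.83] turn [-0.05 -0.   -0.07] | shift after turn [-0.03  0.09 12.83] tcp [0.6209 0.1066 0.1903] gap 0.0083 F [ 1.2 -0.1 -0.3] t 27.45
```

View pics/w9.png

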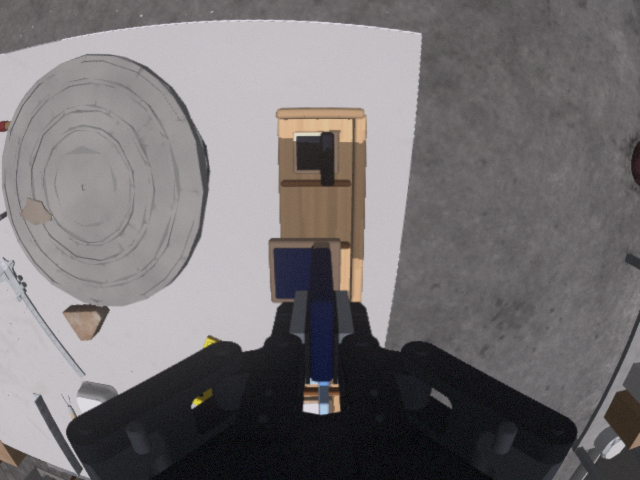

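```bash
python3 -m inch '[[0,0.1,2.5,0,0,0,0.5],[0,0,3.5,0,0,0,0.5],[0,0,3.5,0,0,0,0.5],[0,0,2.2,0,0,0,0.5],[0,0,0.9,0,0,0,0.5]]';python3 -m inch '[[0,0,0.1,0,0,0,0.5],[0,0,0,0,0,0,0.5],[0,0,0,0,0,0,0.5]]'; python3 -m inch '[[0,0,0.25,0,0,0,0.5],[0,0,0.1,0,0,0,0.5],[0,0,0.1,0,0,0,0.5],[0,0,0.1,0,0,0,0.5],[0,0,0,0,0,0,0.5]]';python3 -m inch '[[0,0,0.1,0,0,0,0.5],[0,0,0,0,0,0,0.5]]'
```

```text
clock: 27.95
tcp_pos: [0.6201, 0.1066, 0.0619]
orientation: [-0.002, 0.681, 0.732, -0.002]
wrist_force: [-0.1, 0.8, -0.5]
finger_gap: 0.0085
clock: 28.25
tcp_pos: [0.6235, 0.1068, 0.0656]
orientation: [0.001, 0.681, 0.732, 0.001]
wrist_force: [0.3, -0.2, -1.9]
finger_gap: 0.0081
clock: 28.75
tcp_pos: [0.6224, 0.1068, 0.0588]
orientation: [0.0, 0.681, 0.733, 0.0]
wrist_force: [-0.7, -0.4, 3.3]
finger_gap: 0.0082
clock: 28.95
tcp_pos: [0.6225, 0.1068, 0.0588]
orientation: [0.0, 0.681, 0.733, 0.0]
wrist_force: [-2.7, 0.1, 8.1]
finger_gap: 0.0085
```

```bash
python3 -m inch '[[0,0,-0.1,0,0,0,0.5],[0,0,0,0,0,0,1.6],[0,0,0,0,0,0,2.6],[0,0,0,0,0,0,3.5],[0,0,0,0,0,0,4]]'; python3 -m inch '[[0,0,-2,0,0,0,4],[0,0,-4,0,0,0,4],[0,0,-4,0,0,0,4],[0,0,-4,0,0,0,4],[-3,0,-2,0,0,0,4]]';python3 -m inch '[[0,-4,0,0,0,0,8],[0,-4,0,0,0,0,8],[0,0,0,0,0,0,8],[0,0,0,0,0,0,8]]';python3 - <<'E'
from h import *
from workcell import vision
p,s=wrist("w10");W={"w10":wcloud(p,s)}
for n in ("scene","side"):
    p=vision.read_camera(n);cv2.imwrite(f"pics/{n}9.png",p["pixels"][:,:,::-1]);W[n]=cloud(p)
T=dict(pale=(.638,-.118),b1=(.6341,-.0613),b2=(.63,-.0054),b3=(.6259,.0504),b4=(.6218,.1063),dark=(.62,.162))
for n,C in W.items():
    P=C.reshape(-1,3);q=(.621,.022,.073)
    for k,(x,y) in T.items():
        L=(P-[x,y,0])@np.array([[np.cos(q[2]),-np.sin(q[2]),0],[np.sin(q[2]),np.cos(q[2]),0],[0,0,1]])
        m=(abs(L[:,0]+.006)<.024)&(abs(L[:,1])<.024)&(L[:,2]>.0165)&(L[:,2]<.1)&((L[:,2]>.026)|(abs(L[:,1])<.02))
        if m.sum()<200: continue
        o=fit(P[m],sdL,(x,y,.012));e=o.x[:2]-[.621,.022+(.0013 if n[0]=="w" else 0)]
        c,si=np.cos(q[2]),np.sin(q[2])
        print(n,k,m.sum(),"rack xy mm",(1000*np.array([c*e[0]+si*e[1],-si*e[0]+c*e[1]])).round(1),"z",o.x[3].round(4),"yaw",np.degrees(o.x[2]).round(1),np.median(abs(o.fun)).round(4))
E
```

```text
clock: 29.45
tcp_pos: [0.6221, 0.1067, 0.0581]
orientation: [-0.0, 0.681, 0.733, -0.0]
wrist_force: [-0.4, -0.5, -0.5]
finger_gap: 0.0398
clock: 29.95
tcp_pos: [0.6255, 0.0793, 0.2226]
orientation: [0.002, 0.679, 0.734, 0.002]
wrist_force: [1.0, -0.6, -1.3]
finger_gap: 0.0401
clock: 30.35
tcp_pos: [0.544, 0.0709, 0.2186]
orientation: [0.0, 0.681, 0.733, 0.0]
wrist_force: [0.8, -0.1, -0.4]
finger_gap: 0.0805
w10 pale 1309 rack xy mm [   7.5 -141.6] z 0.0138 yaw 4.9 0.0004
w10 b1 1667 rack xy mm [  7.4 -84.3] z 0.0136 yaw 3.9 0.0004
w10 b2 1904 rack xy mm [  7.4 -27.9] z 0.0135 yaw 3.3 0.0004
w10 b3 2201 rack xy mm [ 7.5 28.1] z 0.0136 yaw 3.6 0.0005
w10 b4 2280 rack xy mm [ 7.6 83.8] z 0.0135 yaw 3.8 0.0004
w10 dark 2324 rack xy mm [  9.8 138. ] z 0.0134 yaw 3.9 0.0004
scene pale 736 rack xy mm [   7.2 -141.6] z 0.0128 yaw 5.6 0.0007
scene b1 689 rack xy mm [  7.  -84.5] z 0.0125 yaw 3.7 0.0007
scene b2 648 rack xy mm [  7.  -28.3] z 0.0124 yaw 4.4 0.0007
scene b3 603 rack xy mm [ 7.1 28. ] z 0.0125 yaw 3.7 0.0007
scene b4 581 rack xy mm [ 7.1 83.4] z 0.0124 yaw 4.3 0.0007
scene dark 523 rack xy mm [  9.3 137.6] z 0.0125 yaw 4.1 0.0007
side pale 321 rack xy mm [   8.5 -142.6] z 0.0105 yaw 4.8 0.0008
side b1 339 rack xy mm [  8.4 -85.5] z 0.0103 yaw 3.3 0.0008
side b2 310 rack xy mm [  8.4 -28.8] z 0.0106 yaw 2.8 0.001
side b3 282 rack xy mm [ 8.2 27.7] z 0.0102 yaw 2.7 0.0009
side b4 268 rack xy mm [ 8.5 82.9] z 0.01 yaw 2.5 0.0009
side dark 237 rack xy mm [ 10.7 137.7] z 0.0101 yaw 3.8 0.0011
```

```bash
python3 -c "
import cv2
a=cv2.imread('pics/scene9.png')[90:290,220:460];b=cv2.imread('pics/side9.png')[160:330,240:470]
cv2.imwrite('pics/fa.png',cv2.resize(a,None,fx=3,fy=3));cv2.imwrite('pics/fb.png',cv2.resize(b,None,fx=3,fy=3))"
```

```text
(no output)
```

View pics/fa.png

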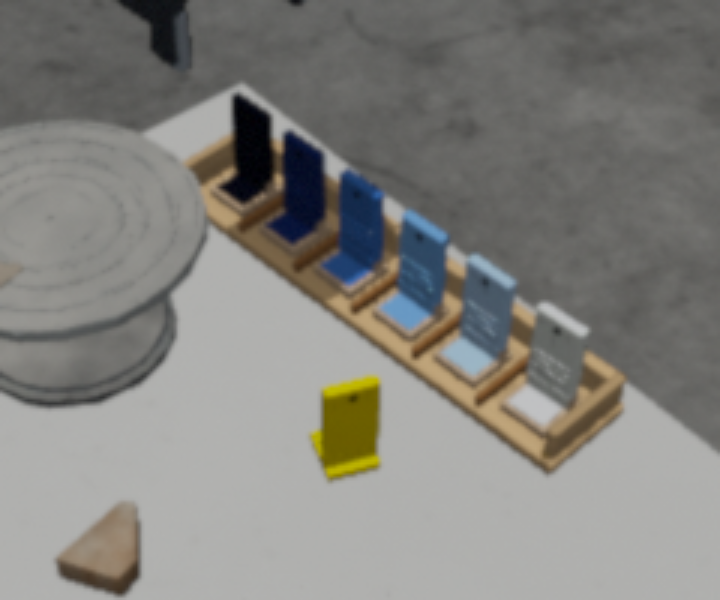

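View pics/w10.png

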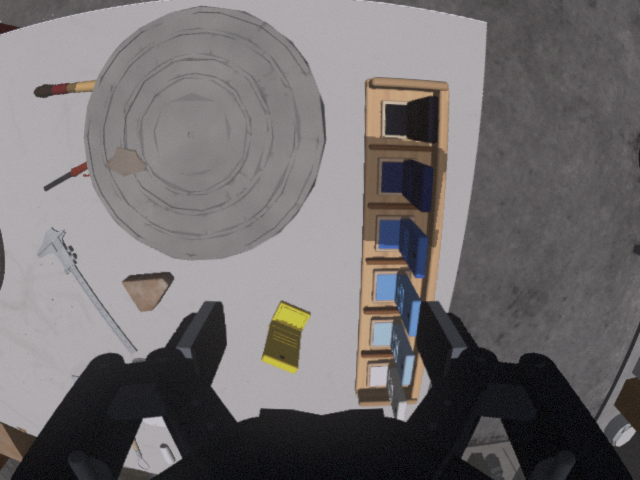

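View pics/fb.png

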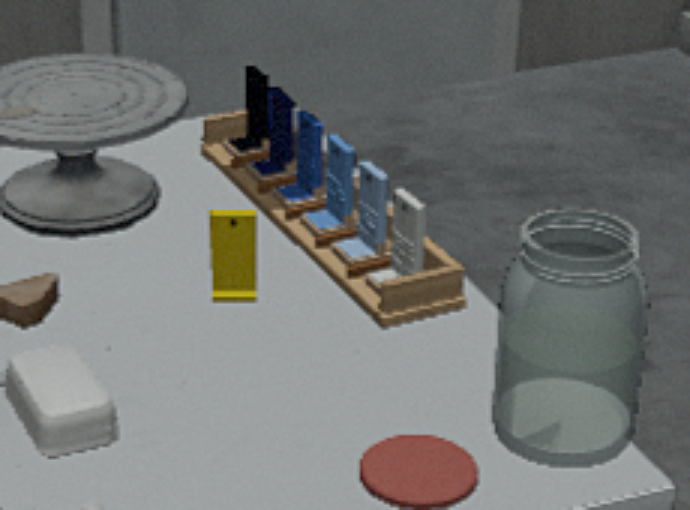

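All six tiles are upright and run in order from white to near-black. The bystanders and the yellow tile haven't moved, and the gripper is clear.

```bash
python3 -c "
from workcell import workorder
print(workorder.hand_in())"
```

```text
the job is handed in; nothing more can be done
None
```

I stood the four blue tiles in the empty bays in order from the white tile to the near-black one, and handed the job in at about 30.5 s. The hand-in gave no verdict.

**Tile positions:** in the last check, with the wrist, scene and side cameras, each blue tile was within about 1.6 mm of its bay middle. All four sat at rack x of about 7–8.5 mm. The tilt was not measured; they look upright in the pictures.

**Squareness:** they were square to the rack within about 2°, with the long foot to the open front.

**Other objects:** the white tile stayed within about 1 mm of its measured start. I have no comparable start measurement for the near-black tile. It stands upright in its bay, and the gripper worked only in the bay beside it. The jar, disc, plaster block and yellow look-alike look unmoved, though I judged those by eye only.

**Disagreements:**
- **Foot height:** the side camera read it 2–3 mm lower than the other two (10 mm against 12.5–13.5 mm). It read the end tiles equally low, so I took this as calibration offset.
- **Rack position:** the first estimates along y differed by up to 5 mm between cameras. I placed each tile by the wrist camera's own view of tile and rack.
- **Rack fits not used:** three wrist fits taken with a tile in the gripper came out skewed, so I ignored them. One was with blend_1 low over its bay, the others with blend_3 and blend_4.

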